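Roll a frame spacer over to its blind hole and hold it hole-up

ROBOT

A 6-joint arm with a two-finger parallel gripper is mounted at the origin on the work surface. World frame = base frame: x ahead of the robot, y to its left, z up, the work surface at z = 0. Lengths are in mm, angles in rad, forces in N, time in s.
With the tool pointing down it reaches from about 350 to 975 mm from the base axis. Payload 7.1 kg.
Tool frame: the origin (TCP) lies on the mounting face of the last link; the fingertips stand 182 mm ahead of it and the grasp point (between the pads) lies 163 mm ahead of it; z points along the fingers, y is the direction in which the jaws open and shut (so a half turn about z gives the same grasp; the last joint's range is limited). The gripper opens to 88 mm and grips with 3 to 60 N. Pads are 20 mm wide; open, the fingers measure 115 mm over their backs; the gripper's body (75 mm by 178 mm) begins 61 mm behind the grasp point.
Start: joints at [1.127, 0.423, 1.63, -0, 1.089, -0.019], TCP at [257.555, 569.449, 404.675] pointing down, gripper open.
Joint ranges: [-3, 3], [-0.9, 2.11], [0.09, 2.58], [-1.31, 4.45], [0.11, 2.69], [-2.54, 2.54]. Speed limits (rad/s): [2.39, 2.39, 3.01, 3.14, 3.14, 3.14].

INTERFACE

Orientations are given as a rotation vector (axis times angle).
In Python, from workcell import ctrl, optics, nets gives the robot as it stands.
- The arm moves only by the tool send_rows, never from a script. Its argument "rows" is a list of rows, each an object with "offset": the shift along the tool's x, y, z in m, a list of three; "twist": the turn, a rotation vector about the tool's x, y, z in degrees, a list of three. A call has exactly 5 rows; each row shifts and turns the pose as measured when the row begins, along the tool's axes as they then stand; what a row does not reach is not made up. A row lasts 1/12 s, in which the tool goes at most 41.7 mm and 7.16 degrees, less where a joint would pass 70% of its speed; a pose out of reach is approached as far as the arm can. A call is refused whole if a number of a shift passes 0.0417 or a number of a turn 7.16, either way. A call with a gripper value outside its range is refused whole. "gripper" is the finger opening in m, from 0 to 0.0878, set as the call begins (left out, the last holds). The fingers move at their own pace and stop on an object; the grip force is fixed at half the most. Time passes only in rows, so rows that do not move let the fingers close, or fill a call up. It gives the time, the measured TCP pose, the force and the opening at its end, in the units of the state.
- ctrl.get_obs(): the state, without advancing time (a new reading comes with each control period).
- optics.get_image(name): name is "scene" or "side" or "wrist"; returns (picture, depth): 400x640x3 uint8, blue, green, red; 400x640 float32, mm along the optical axis (not along the pixel's ray), 0 where there is no reading.
- optics.camera_info(name): a dict with "K" (3x3 intrinsics, pixels), "pose" (4x4, takes a point from camera to world coordinates). Camera axes: x right, y down, z forward; pixel columns grow to the right and rows downward; lengths in mm; the calibration is good to about 2 mm. The wrist camera is an equidistant fisheye: a pixel r from the principal point sees the ray r / f radians off the axis. A picture is of the moment at which its call begins: read the wrist's pose just before it. camera_info takes no time and is no camera call; for the wrist camera it gives the pose at the moment of the call.
- ctrl.close_job(): hands the job in, once; it reports no verdict.
Trained networks look in the newest picture that a camera, given by its name, has taken for a name from the list of things; names that differ only in an ending like _2 or _b are one class to them, and where a whole thing is asked for, a point or a joint stands for the part that bears it (a point fixed in the world has none). Each returns a list of dicts, best first, with "conf" (0 to 1); they miss things now and then, are a little off and sometimes report something else, mostly with a low value. They report only what shows in the picture. A call takes as long as a camera call.
- nets.spot_in(camera, label): "extent" ([left, top, right, bottom] in pixels, round what is visible of it).
- nets.spot_point(camera, label): "position" ([column, row] in pixels: a listed point, or the origin of a listed thing).
The state is a dict: "t": time; "qpos": joint angles; "qvel": joint speeds; "joint_torque": joint torques, N m; "ee_pos": TCP position; "orientation": TCP orientation; "ft_force": force on the tool from outside, world axes, zero at the start; "moment": the same for the moment, N m; "width": finger opening in mm.
Only numpy, scipy, OpenCV 4.12 (cv2) and the standard library are available. Lean on these libraries where they do the work, as an engineer would, in place of code of your own. Each camera call takes 0.05 s, during which the arm holds its last target. There are 200 camera calls.

TASK

The bare-aluminium spacer, a nearly round bar, lies on its side on the black mat with its one blind hole turned away underneath. Roll it over along the mat until the hole comes to the top, keeping it down on the mat until then; then take hold of it, lift it about 12 cm above the mat and finish still holding it there, in the gripper alone, with the hole facing straight up, ready for a levelling foot's stud. Leave the other things where they are.

Things in the scene. Friction and masses are not known exactly. Their poses are not given: they have to be found in the camera images.
- spacer: bare-aluminium bar 60 mm long, 50 mm thick, nearly round: 15 degree facets 6.6 mm wide, and two broad opposite flats (19 mm wide, 47 mm apart), one with the hole. 0.22 to 0.38 kg, friction about 0.5. Origin: its centre, 25 mm above the mat (23 on a broad flat). x: its long axis, level, any heading. z: out through the hole; at the start 120 degrees from up, later up = hole up
- spacer_hole (a point): centre of the mouth of the spacer's only hole, mid-length in a broad flat, 23 mm from its centre: blind, 11 mm wide, 12 mm deep, black inside; axes as the spacer's. Pushed slowly level by upright fingers the spacer rolls away, the pushed side coming up; it rests on each facet and settles firmly on a broad flat. Pushed from the hole's side: about 53 mm to hole-up. Then 50 mm wide to grip
- mat: the thin black mat on the bench, 280 x 660 mm (x, y), 2 mm thick, fixed. Origin at the middle of its underside, on the bench surface (z = 0)
- offcut: bystander: piece of slotted aluminium profile 40 x 40 x 80 mm, lying along its x on the mat; origin at the middle of its underside
- bracket: bystander: grey angle bracket 40 x 40 x 40 mm on the mat; origin at the middle of its underside
- foot: bystander: levelling foot standing on the mat, black disc 44 mm wide with an upright steel stud 10 mm thick, 61 mm high in all; origin at the middle of its underside
- screwdriver: bystander: green-handled screwdriver about 200 mm long lying on the bench to the left of the mat
- marker: bystander: blue marker pen 130 mm long, 12 mm thick, lying on the bench beyond the mat, along its x; origin at its middle underside
- goggle_box: bystander: blue plastic box 110 x 190 x 103 mm on the bench to the right of the mat; origin at the middle of its underside

How it is judged (in metres and radians):
On the way, in this order (a step that is already met when the one before it is completed fails the run):
1. the spacer has been rolled over and rests on the mat with its hole facing up (within 11 degrees) (angle between spacer's own z axis and vertical below 0.2 rad and height (world z) of spacer below 0.035 m and contact force between spacer and mat above 0.3 N), for 0.2 s.
2. the spacer has been lifted in the fingers, hole up (angle between spacer's own z axis and vertical below 0.3 rad and height (world z) of spacer above 0.08 m and contact force between spacer and the fingers above 1 N), for 0.2 s.
At the end, for the whole second after the job is handed in: The spacer is held still in the fingers, clear of the mat and of everything else, its centre 10 to 30 cm above the bench and within 33 cm of the mat's middle seen from above, its hole facing up within 11 degrees; every bystander is within 30 mm of where it started (height (world z) of spacer between 0.1 and 0.3 m and horizontal distance between spacer and mat below 0.33 m and angle between spacer's own z axis and vertical below 0.2 rad and contact force between spacer and the fingers above 1 N and contact force between spacer and mat below 0.1 N and linear speed of spacer below 0.03 m/s and distance of each of offcut, bracket, foot, screwdriver, marker, goggle_box from where it was at the start of the episode below 0.03 m); the arm keeps its last pose, push and grip.
It fails at once if the spacer is lifted off the mat (centre more than 5 cm above the bench) before its hole faces up (height (world z) of spacer above 0.05 m and angle between spacer's own z axis and vertical above 0.5 rad).
It fails at once if a bystander is shifted by more than 30 mm (distance of any of offcut, bracket, foot, screwdriver, marker, goggle_box from where it was at the start of the episode above 0.03 m).
It also fails if it takes over 45 s, if anything falls off the work surface, if the arm or the gripper's body presses on something with over 40 N, if the wrist force passes 120 N, or if a joint passes its speed limit or range.

## Working session

There is one attempt and no reset: what is moved stays moved. The work goes in short steps, Python scripts to look and compute and a tool call to move; the robot and the scene stay as the last step left them, time stands still between calls to the robot, and variables do not carry over. Pictures are saved under pics/ and viewed, about 8 in all and at most 12, crops included, and the job is handed in when it is done.

Besides the shell and the picture viewer there is one more tool, called after ">>>" as a command line: name --argument value ..., lists and objects as JSON in quotes. send_rows: Moves the arm, as the interface text tells. Its arguments: {"type":"object","properties":{"rows":{"type":"array"},"gripper":{"type":"number"}},"required":["rows"]}

```bash
mkdir -p pics; cat > h.py <<'E'
import numpy as np, cv2
from workcell import ctrl, optics, nets
def w(cam,depth,u,v,info=None):
    i=info or optics.camera_info(cam);K=np.array(i["K"]);P=np.array(i["pose"])
    d=depth[int(round(v)),int(round(u))]
    return (P@np.array([(u-K[0,2])/K[0,0]*d,(v-K[1,2])/K[1,1]*d,d,1]))[:3]
E
python3 - <<'E'
from h import *
o=ctrl.get_obs();print(o)
for c in("scene","side"):
    im,d=optics.get_image(c);cv2.imwrite(f"pics/{c}0.png",im)
    for n in("spacer","offcut","bracket","foot","goggle_box","screwdriver","mat","marker"):
        r=nets.spot_in(c,n)
        if r:
            e=r[0]["extent"];print(c,n,np.round(e),round(r[0]["conf"],2),np.round(w(c,d,(e[0]+e[2])/2,(e[1]+e[3])/2)))
E
```

```text
{'t': 0.0, 'qpos': array([ 1.12701245e+00,  4.23840883e-01,  1.63071156e+00, -3.34419164e-06,
        1.08856915e+00, -1.90194821e-02]), 'qvel': array([ 9.24108535e-05,  1.22719031e-04, -3.37735009e-04,  1.11501151e-03,
       -1.14944845e-03, -9.14532614e-04]), 'joint_torque': array([-2.61454588e-03, -5.44619179e+01, -2.73656327e+01,  6.42490550e-02,
        2.29261431e-02, -1.26128107e-04]), 'ee_pos': array([257.43200445, 569.20801856, 403.89298065]), 'orientation': array([-6.62137834e-01, -3.07066564e+00,  2.33844014e-03]), 'ft_force': array([-0.20357732, -0.42630943,  0.53121602]), 'moment': array([-0.01978588,  0.00560781, -0.03521119]), 'width': 87.97282546464417}
scene spacer [307. 180. 337. 206.] 0.9 [604. -67.  48.]
scene bracket [310. 129. 323. 140.] 0.65 [ 455. -255.   27.]
scene foot [413. 259. 431. 277.] 0.47 [564. 268.  23.]
scene goggle_box [205.  74. 265. 138.] 0.96 [ 606. -457.  100.]
scene screwdriver [476. 271. 533. 322.] 0.73 [467. 454.  14.]
scene mat [242. 116. 476. 312.] 0.95 [552.  33.  -1.]
scene marker [257. 222. 290. 251.] 0.62 [782. -67.   9.]
side spacer [313. 208. 340. 225.] 0.85 [578. -96.  38.]
side offcut [359. 241. 396. 273.] 0.62 [ 590. -288.   41.]
side bracket [322. 281. 336. 302.] 0.85 [ 442. -273.    6.]
side foot [247. 149. 258. 173.] 0.46 [553. 255.  23.]
side goggle_box [397. 283. 496. 381.] 0.95 [ 532. -541.  100.]
side screwdriver [172. 134. 226. 156.] 0.85 [454. 448.  17.]
side marker [201. 144. 414. 322.] 0.71 [517. -86.  -0.]
```

```bash
python3 - <<'E'
from h import *
for c in("scene","side"):
    im,d=optics.get_image(c)
    i=optics.camera_info(c);K=np.array(i["K"]);P=np.array(i["pose"])
    v,u=np.mgrid[:400,:640];X=np.stack([(u-K[0,2])/K[0,0]*d,(v-K[1,2])/K[1,1]*d,d,np.ones_like(d)],-1)@P.T
    m=(d>0)&(abs(X[...,0]-600)<80)&(abs(X[...,1]+75)<80)
    for lo in(15,38):
        q=X[m&(X[...,2]>lo)&(X[...,2]<60)][:,:3].astype(np.float32)
        print(c,lo,len(q),q.min(0),q.max(0),cv2.minAreaRect(q[:,:2].copy()), "cam",P[:3,3].round())
cs=cv2.imread("pics/scene0.png")[100:330,200:550];cs=cv2.resize(cs,None,fx=2.2,fy=2.2,interpolation=3)
cv2.imwrite("pics/a.png",cs)
cs=cv2.imread("pics/side0.png")[120:400,150:510];cv2.imwrite("pics/b.png",cv2.resize(cs,None,fx=2.1,fy=2.1,interpolation=3))
E
```

```text
scene 15 408 [ 560.49146  -113.43953    15.390688] [629.59827  -42.110344  55.50815 ] ((596.5408325195312, -79.07321166992188), (51.08174514770508, 62.41400909423828), 25.528547286987305) cam [1116.  475. 1063.]
scene 38 271 [ 568.5735  -113.43953   38.26897] [625.8669  -45.70797  55.50815] ((595.9656982421875, -79.41254425048828), (45.89397048950195, 61.633827209472656), 24.134492874145508) cam [1116.  475. 1063.]
side 15 384 [ 558.33527  -117.89839    15.954685] [626.3307   -50.723915  54.805103] ((588.8004150390625, -83.58483123779297), (49.12191390991211, 65.14408874511719), 29.98832893371582) cam [  58. -694.  888.]
side 38 249 [ 562.9455  -116.88333   38.03807] [618.83966  -50.723915  54.805103] ((587.2902221679688, -83.86188507080078), (41.179718017578125, 61.41080856323242), 25.69017219543457) cam [  58. -694.  888.]
```

View pics/a.png

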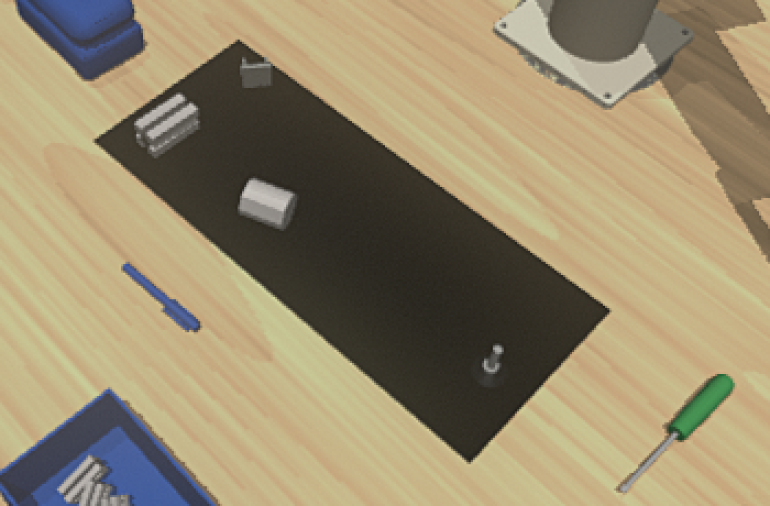

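View pics/b.png

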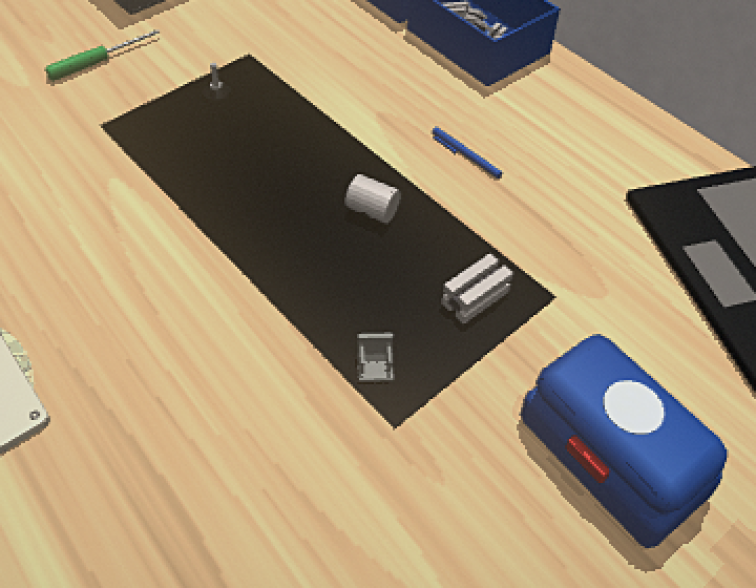

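Scene picture: the spacer is at crop (268,203), with the offcut and bracket at upper left and the foot at lower right. Side picture: the spacer is at crop (373,198), and its hole is not visible from either camera. The spacer centre is about (592,-81), with its axis at a heading of about 115°. I'll move over it now.

>>> send_rows --rows '[{"offset": [-0.0286,-0.0227,0],"twist": [0,0,0]},{"offset": [-0.0286,-0.0227,0],"twist": [0,0,0]},{"offset": [-0.0286,-0.0227,0],"twist": [0,0,0]},{"offset": [-0.0286,-0.0227,0],"twist": [0,0,0]},{"offset": [-0.0286,-0.0227,0],"twist": [0,0,0]}]' --gripper 0.025

```text
t: 1.42
ee_pos: [340.9, 407.5, 404.2]
orientation: [0.648, 3.074, 0.007]
ft_force: [0.2, 1.1, -0.4]
width: 58.0
```

>>> send_rows --rows '[{"offset": [-0.0286,-0.0227,0],"twist": [0,0,0]},{"offset": [-0.0286,-0.0227,0],"twist": [0,0,0]},{"offset": [-0.0286,-0.0227,0],"twist": [0,0,0]},{"offset": [-0.0286,-0.0227,0],"twist": [0,0,0]},{"offset": [-0.0286,-0.0227,0],"twist": [0,0,0]}]'

```text
t: 1.83
ee_pos: [428.3, 238.0, 404.6]
orientation: [0.644, 3.073, 0.01]
ft_force: [0.4, 0.3, 0.4]
width: 26.1
```

>>> send_rows --rows '[{"offset": [-0.0286,-0.0227,0],"twist": [0,0,0]},{"offset": [-0.0286,-0.0227,0],"twist": [0,0,0]},{"offset": [-0.0286,-0.0227,0],"twist": [0,0,0]},{"offset": [-0.0286,-0.0227,0],"twist": [0,0,0]},{"offset": [-0.0286,-0.0227,0],"twist": [0,0,0]}]'

```text
t: 2.25
ee_pos: [516.3, 67.6, 405.5]
orientation: [0.643, 3.07, 0.013]
ft_force: [0.6, -0.2, -0.1]
width: 25.1
```

```bash
cat >> h.py <<'E'
from scipy.spatial.transform import Rotation as Ro
def rel(p,yawx):
    "tool-frame offset (mm) to p, twist about tool z (deg) to bring tool x to heading yawx"
    o=ctrl.get_obs();R=Ro.from_rotvec(o["orientation"]).as_matrix()
    h=np.degrees(np.arctan2(R[1,0],R[0,0]))
    print("t",round(o["t"],2),"pos",o["ee_pos"].round(1),"x heading",h.round(1),"F",o["ft_force"].round(1),"w",round(o["width"],1),"q",o["qpos"].round(2))
    print("offset",(R.T@(np.array(p)-o["ee_pos"])).round(1),"twistz",-((yawx-h+180)%360-180))
E
python3 - <<'E'
from h import *
rel([592,-81,300],25.5)
o=ctrl.get_obs();R=Ro.from_rotvec(o["orientation"]).as_matrix()
i=optics.camera_info("wrist");P=np.array(i["pose"]);K=i["K"]
print("cam in tool",R.T@(P[:3,3]-o["ee_pos"]),"\n",(R.T@P[:3,:3]).round(2),np.array(K))
im,d=optics.get_image("wrist");cv2.imwrite("pics/w1.png",im);print(nets.spot_point("wrist","spacer"),nets.spot_in("wrist","spacer"),nets.spot_point("wrist","spacer_hole"))
cs=cv2.imread("pics/scene0.png")[170:215,297:347];a=cv2.resize(cs,None,fx=8,fy=8,interpolation=2)
cs=cv2.imread("pics/side0.png")[195:240,303:353];b=cv2.resize(cs,None,fx=8,fy=8,interpolation=2)
cv2.imwrite("pics/c.png",np.hstack([a,b]))
E
```

```text
t 2.25 pos [516.3  67.6 405.5] x heading 156.3 F [ 0.6 -0.2 -0.1] w 25.1 q [ 0.11  0.27  1.86  0.01  1.01 -1.06]
offset [-128.6 -106.7  104.9] twistz 130.84436844862154
cam in tool [67.79130107  0.50142776 19.34483516] 
 [[-0.   -0.97 -0.25]
 [ 1.    0.   -0.  ]
 [ 0.   -0.25  0.97]] [[309.70691629   0.         318.74979606]
 [  0.         309.70691629 198.63814269]
 [  0.           0.           1.        ]]
[] [{'extent': [238.3, 245.2, 250.9, 251.3], 'conf': 0.61}] []
```

View pics/c.png

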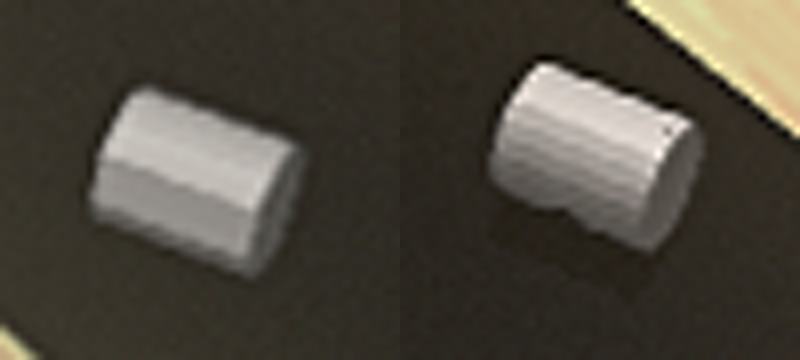

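View pics/w1.png

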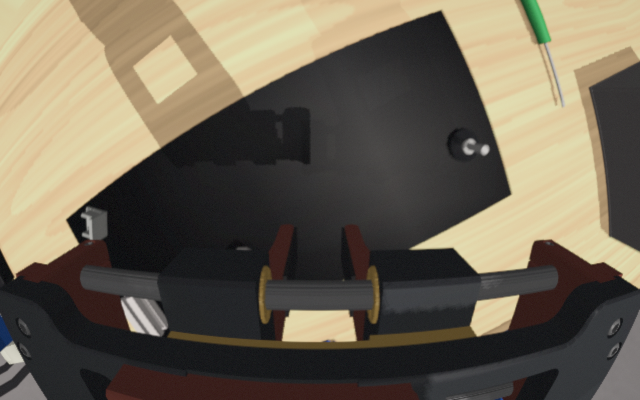

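The crops show two things. The broad plain flat faces the scene camera, on the +x side. In the side view the black hole notches the lower edge at about (570,210), on the side facing the robot. So I push from the robot's side, toward a heading of about 25°.

>>> send_rows --rows '[{"offset": [-0.0181,-0.0303,0],"twist": [0,0,6.9]},{"offset": [-0.0216,-0.028,0],"twist": [0,0,6.9]},{"offset": [-0.0248,-0.025,0],"twist": [0,0,6.9]},{"offset": [-0.0275,-0.022,0],"twist": [0,0,6.9]},{"offset": [-0.03,-0.0185,0],"twist": [0,0,6.9]}]'

```text
t: 2.87
ee_pos: [535.7, -100.0, 403.7]
orientation: [-1.537, -2.738, -0.017]
ft_force: [0.5, 0.6, -0.2]
width: 24.9
```

>>> send_rows --rows '[{"offset": [0,0,0.007],"twist": [0,0,6.9]},{"offset": [0,0,0.007],"twist": [0,0,6.9]},{"offset": [0,0,0.007],"twist": [0,0,6.9]},{"offset": [0,0,0.007],"twist": [0,0,6.9]},{"offset": [0,0,0.007],"twist": [0,0,6.9]}]'

```text
t: 3.28
ee_pos: [536.2, -98.9, 369.1]
orientation: [-2.304, -2.132, -0.019]
ft_force: [-0.7, 0.9, 0.3]
width: 24.9
```

>>> send_rows --rows '[{"offset": [0,0,0.007],"twist": [0,0,6.9]},{"offset": [0,0,0.007],"twist": [0,0,6.9]},{"offset": [0,0,0.007],"twist": [0,0,6.9]},{"offset": [0,0,0.007],"twist": [0,0,6.9]},{"offset": [0,0,0.007],"twist": [0,0,6.9]}]'

```text
t: 3.7
ee_pos: [535.3, -89.2, 332.6]
orientation: [-2.841, -1.322, -0.015]
ft_force: [0.4, 0.4, -0.4]
width: 24.8
```

```bash
cat >> h.py <<'E'
def wcloud():
    i=optics.camera_info("wrist");im,d=optics.get_image("wrist")
    K=np.array(i["K"]);P=np.array(i["pose"]);v,u=np.mgrid[:400,:640]
    a=(u-K[0,2])/K[0,0];b=(v-K[1,2])/K[0,0];th=np.hypot(a,b)+1e-9
    s=np.tan(th)/th; s[th>1.4]=0
    X=np.stack([a*s*d,b*s*d,d,np.ones_like(d)],-1)@P.T
    X[(d<=0)|(th>1.4)]=9999
    return im,X[...,:3]
def proj(p):
    i=optics.camera_info("wrist");K=np.array(i["K"]);q=np.linalg.inv(np.array(i["pose"]))@np.append(p,1)
    r=np.hypot(q[0],q[1]);th=np.arctan2(r,q[2]);return K[:2,2]+K[0,0]*th*q[:2]/r
def spacer(X,c,r=60):
    m=(np.hypot(X[...,0]-c[0],X[...,1]-c[1])<r)&(X[...,2]>15)&(X[...,2]<58)
    q=X[m].astype(np.float32);print(len(q),q.min(0).round(),q.max(0).round(),cv2.minAreaRect(q[:,:2].copy()))
    t=q[q[:,2]>40]
    if len(t)>9: print("top",len(t),cv2.minAreaRect(t[:,:2].copy()),"zmed",np.percentile(q[:,2],[50,90,98]).round(1))
E
python3 - <<'E'
from h import *
rel([538,-107,194],25.5)
im,X=wcloud();cv2.imwrite("pics/w2.png",im);spacer(X,(592,-81));print(proj([592,-81,50]),nets.spot_point("wrist","spacer"))
E
```

```text
t 3.7 pos [535.3 -89.2 332.6] x heading 49.9 F [ 0.4  0.4 -0.4] w 24.8 q [-0.19  0.4   1.87  0.02  0.87  0.5 ]
offset [-13.6  14.  138.4] twistz 24.395419335466954
3748 [ 559. -116.   15.] [626. -42.  55.] ((592.6268310546875, -78.81585693359375), (50.718746185302734, 61.173336029052734), 22.60947608947754)
top 3170 ((591.6925048828125, -79.23699951171875), (42.76008224487305, 61.221195220947266), 22.2829647064209) zmed [49.7 52.8 53.5]
[366.03964102 154.02002496] [{'position': [358.5, 149.4], 'conf': 0.67}]
```

>>> send_rows --rows '[{"offset": [-0.0022,0.0018,0.02],"twist": [0,0,5.5]},{"offset": [-0.0022,0.0018,0.02],"twist": [0,0,5.5]},{"offset": [-0.0022,0.0018,0.02],"twist": [0,0,5.5]},{"offset": [-0.0022,0.0018,0.02],"twist": [0,0,5.5]},{"offset": [-0.0022,0.0018,0.02],"twist": [0,0,5.5]}]'

```text
t: 4.22
ee_pos: [535.8, -96.5, 235.3]
orientation: [-3.069, -0.638, -0.027]
ft_force: [-0.3, 0.9, -0.1]
width: 25.1
```

```bash
python3 - <<'E'
from h import *
rel([535,-103,194],22.7)
print(Ro.from_rotvec(ctrl.get_obs()["orientation"]).as_matrix().round(3))
E
```

```text
t 4.22 pos [535.8 -96.5 235.3] x heading 23.5 F [-0.3  0.9 -0.1] w 25.1 q [-0.2   0.56  1.9   0.02  0.66  0.94]
offset [-4.1  5.8 41.2] twistz 0.7765776789662766
[[ 0.917  0.398  0.015]
 [ 0.398 -0.917  0.011]
 [ 0.018 -0.004 -1.   ]]
```

>>> send_rows --rows '[{"offset": [-0.002,0.003,0.01],"twist": [0,-1.0,0.4]},{"offset": [-0.002,0.003,0.01],"twist": [0,0,0.4]},{"offset": [0,0,0.01],"twist": [0,0,0]},{"offset": [0,0,0.009],"twist": [0,0,0]},{"offset": [0,0,0],"twist": [0,0,0]}]'

```text
t: 4.63
ee_pos: [534.3, -101.4, 192.5]
orientation: [-3.07, -0.646, 0.007]
ft_force: [0.4, -0.0, -1.1]
width: 25.1
```

```bash
python3 - <<'E'
from h import *
rel([592,-79,194],22.7)
im,X=wcloud();cv2.imwrite("pics/w3.png",im);spacer(X,(597,-77),50)
E
```

```text
t 4.63 pos [ 534.3 -101.4  192.5] x heading 23.8 F [ 0.4 -0.  -1.1] w 25.1 q [-0.21  0.64  1.91  0.    0.6   0.94]
offset [61.8  2.8 -1.8] twistz 1.0641690434420639
15699 [ 559. -115.   29.] [627. -42.  55.] ((592.6452026367188, -78.89942932128906), (50.39811706542969, 60.721866607666016), 23.072500228881836)
top 14069 ((591.9546508789062, -79.14435577392578), (42.597412109375, 60.705528259277344), 22.618745803833008) zmed [50.4 52.8 53.5]
```

>>> send_rows --rows '[{"offset": [0.005,0.0006,0],"twist": [0,0,0.2]},{"offset": [0.005,0.0006,0],"twist": [0,0,0.2]},{"offset": [0.005,0.0006,0],"twist": [0,0,0.2]},{"offset": [0.005,0.0006,0],"twist": [0,0,0.2]},{"offset": [0.003,0.0004,0],"twist": [0,0,0.2]}]'

```text
t: 5.1
ee_pos: [560.0, -94.3, 195.7]
orientation: [-3.077, -0.62, 0.0]
ft_force: [-3.1, -1.1, 2.7]
width: 25.3
```

>>> send_rows --rows '[{"offset": [0.003,0,0],"twist": [0,0,0]},{"offset": [0.003,0,0],"twist": [0,0,0]},{"offset": [0.003,0,0],"twist": [0,0,0]},{"offset": [0.003,0,0],"twist": [0,0,0]},{"offset": [0.003,0,0],"twist": [0,0,0]}]'

```text
t: 5.52
ee_pos: [576.0, -87.8, 196.6]
orientation: [-3.077, -0.621, -0.003]
ft_force: [0.3, 0.3, -0.1]
width: 25.0
```

>>> send_rows --rows '[{"offset": [0.003,0,0],"twist": [0,0,0]},{"offset": [0.003,0,0],"twist": [0,0,0]},{"offset": [0.003,0,0],"twist": [0,0,0]},{"offset": [0.003,0,0],"twist": [0,0,0]},{"offset": [0.003,0,0],"twist": [0,0,0]}]'

```text
t: 5.93
ee_pos: [591.2, -81.3, 196.4]
orientation: [-3.077, -0.621, -0.002]
ft_force: [-0.6, -0.5, -0.9]
width: 24.9
```

```bash
python3 - <<'E'
from h import *
rel([592,-79,194],22.7)
im,X=wcloud();cv2.imwrite("pics/w4.png",im);spacer(X,(614,-70),55);print(nets.spot_point("wrist","spacer_hole"))
i,_=optics.get_image("side");print(nets.spot_point("side","spacer_hole"))
cv2.imwrite("pics/d.png",np.hstack([im[:,160:480],cv2.resize(i[180:230,300:380],None,fx=6,fy=8)[:400]]))
E
```

```text
t 5.93 pos [591.2 -81.3 196.4] x heading 22.8 F [-0.6 -0.5 -0.9] w 24.9 q [-0.16  0.68  1.79  0.    0.68  1.01]
offset [ 1.7 -1.8  2.4] twistz 0.10600329165242783
14412 [577. -97.  15.] [669. -25.  58.] ((623.021240234375, -65.94161987304688), (89.91519927978516, 60.63558578491211), 22.06230354309082)
top 12811 ((623.877197265625, -65.5842514038086), (88.06255340576172, 60.63233947753906), 22.02813148498535) zmed [49.3 52.1 53.3]
[{'position': [320.7, 125.7], 'conf': 0.62}]
[{'position': [337.7, 197.3], 'conf': 0.56}]
```

View pics/d.png

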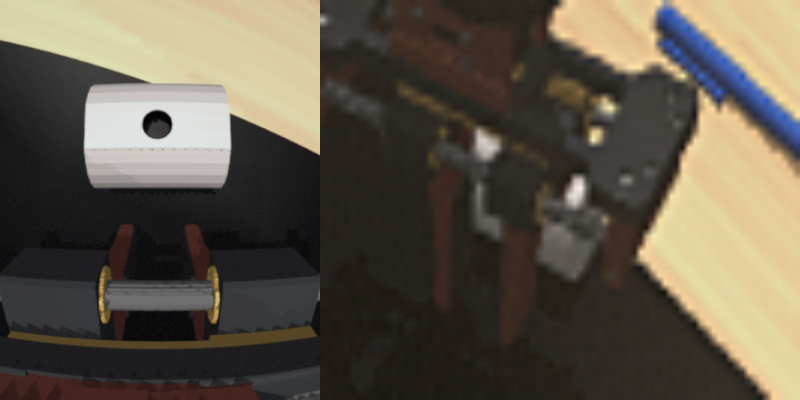

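The wrist view at (157,125) shows the hole on top. The spacer rolled on ahead of the fingers. I'll check whether it is still moving, and fit the tilt of the flat.

```bash
cat >> h.py <<'E'
def flat(c=(640,-58)):
    im,X=wcloud();r=nets.spot_point("wrist","spacer_hole")
    if not r: print("no hole");return im,X
    u,v=r[0]["position"];yy,xx=np.mgrid[:400,:640]
    g=im.min(2);m=(abs(xx-u)<28)&(abs(yy-v)<12)&(np.hypot(xx-u,yy-v)>19)
    q=X[m];q=q[abs(q[:,2]-np.median(q[:,2]))<5];s=np.linalg.svd(q-q.mean(0))[2][2];s*=np.sign(s[2])
    hd=np.radians(22.5);print("hole px",u,v,"conf",r[0]["conf"],"surface",q.mean(0).round(1),"n",s.round(3),"tilt along d deg",np.degrees(np.arcsin(s[:2]@[np.cos(hd),np.sin(hd)])).round(1),"tilt",np.degrees(np.arccos(s[2])).round(1),len(q))
    m=(np.hypot(X[...,0]-c[0],X[...,1]-c[1])<50)&(X[...,2]>15)&(X[...,2]<58)&(yy<200)
    q=X[m].astype(np.float32);print("rect",cv2.minAreaRect(q[:,:2].copy()),"z",np.percentile(q[:,2],[50,90,98]).round(1));return im,X
E
python3 - <<'E'
from h import *
flat();flat();rel([592,-79,194],22.7)
E
```

```text
hole px 319.9 165.4 conf 0.7 surface [635.8 -61.5  50. ] n [-0.128 -0.052  0.99 ] tilt along d deg -7.9 tilt 7.9 497
rect ((640.935791015625, -58.53531265258789), (44.450416564941406, 60.538143157958984), 22.878355026245117) z [48.9 50.9 51.6]
hole px 316.8 140.2 conf 0.78 surface [644.8 -56.4  49.9] n [0.104 0.044 0.994] tilt along d deg 6.5 tilt 6.5 496
rect ((643.2922973632812, -57.5458984375), (48.77275466918945, 60.96649932861328), 22.781963348388672) z [48.7 50.6 51.4]
t 6.33 pos [590.7 -81.5 196.4] x heading 22.8 F [0.8 0.8 0.8] w 24.8 q [-0.16  0.68  1.79  0.    0.68  1.01]
offset [ 2.1 -1.8  2.4] twistz 0.10295487690370919
```

It's rocking about the hole-up position. I'll hold still and let it settle.

>>> send_rows --rows '[{"offset": [0,0,0],"twist": [0,0,0]},{"offset": [0,0,0],"twist": [0,0,0]},{"offset": [0,0,0],"twist": [0,0,0]},{"offset": [0,0,0],"twist": [0,0,0]},{"offset": [0,0,0],"twist": [0,0,0]}]'

```text
t: 6.75
ee_pos: [590.4, -81.7, 196.4]
orientation: [-3.077, -0.62, -0.001]
ft_force: [-0.3, 0.4, 0.9]
width: 24.7
```

>>> send_rows --rows '[{"offset": [0,0,0],"twist": [0,0,0]},{"offset": [0,0,0],"twist": [0,0,0]},{"offset": [0,0,0],"twist": [0,0,0]},{"offset": [0,0,0],"twist": [0,0,0]},{"offset": [0,0,0],"twist": [0,0,0]}]'

```text
t: 7.17
ee_pos: [590.4, -81.7, 196.5]
orientation: [-3.077, -0.62, -0.001]
ft_force: [0.4, 0.4, 0.8]
width: 24.7
```

```bash
python3 - <<'E'
from h import *
flat();im,X=flat();rel([592,-79,194],22.7);cv2.imwrite("pics/e.png",im)
E
```

```text
hole px 315.9 150.5 conf 0.96 surface [640.4 -57.9  49.2] n [ 0.006 -0.002  1.   ] tilt along d deg 0.3 tilt 0.3 495
rect ((641.9497680664062, -58.04936218261719), (48.48432159423828, 60.771751403808594), 22.66666030883789) z [48.  49.7 50.3]
hole px 321.3 150.4 conf 0.91 surface [641.6 -60.6  49.2] n [0.011 0.005 1.   ] tilt along d deg 0.7 tilt 0.7 494
rect ((642.010498046875, -58.090484619140625), (48.50335693359375, 60.552833557128906), 22.818376541137695) z [48.  49.7 50.3]
t 7.37 pos [590.4 -81.7 196.5] x heading 22.8 F [ 0.6 -0.4  0.1] w 24.8 q [-0.16  0.68  1.79  0.    0.68  1.01]
offset [ 2.5 -1.9  2.5] twistz 0.0803029045754613
```

View pics/e.png

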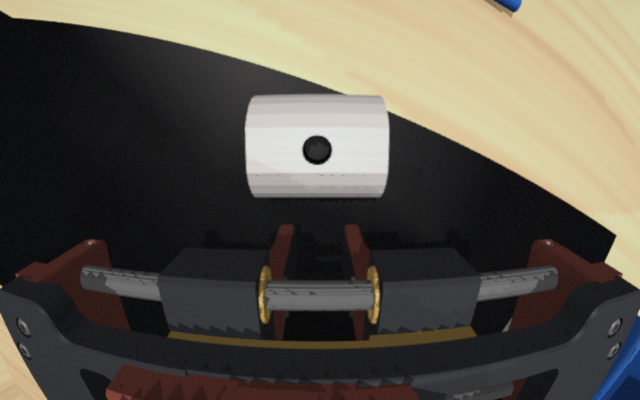

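The spacer has settled at (642,-58), hole up within 1°, with the hole at pixel (317,150). Next: rise, turn 90°, and grip across the 50 mm.

>>> send_rows --rows '[{"offset": [0,0,-0.025],"twist": [0,0,0]},{"offset": [0,0,-0.025],"twist": [0,0,0]},{"offset": [0,0,-0.025],"twist": [0,0,0]},{"offset": [0,0,-0.015],"twist": [0,0,0]},{"offset": [0,0,-0.01],"twist": [0,0,0]}]'

```text
t: 7.78
ee_pos: [589.0, -81.8, 296.5]
orientation: [-3.074, -0.619, 0.011]
ft_force: [-0.6, 0.1, 0.0]
width: 25.0
```

>>> send_rows --rows '[{"offset": [0.0113,0,0],"twist": [0,0,0]},{"offset": [0.0113,0,0],"twist": [0,0,0]},{"offset": [0.0113,0,0],"twist": [0,0,0]},{"offset": [0.0113,0,0],"twist": [0,0,0]},{"offset": [0.0113,0,0],"twist": [0,0,0]}]' --gripper 0.0875

```text
t: 8.2
ee_pos: [645.0, -58.4, 296.1]
orientation: [-3.075, -0.617, 0.01]
ft_force: [0.2, -0.3, -0.3]
width: 55.0
```

>>> send_rows --rows '[{"offset": [0,0,0],"twist": [0,0,-6]},{"offset": [0,0,0],"twist": [0,0,-6]},{"offset": [0,0,0],"twist": [0,0,-6]},{"offset": [0,0,0],"twist": [0,0,-6]},{"offset": [0,0,0],"twist": [0,0,-6]}]'

```text
t: 8.62
ee_pos: [651.5, -53.7, 287.5]
orientation: [-2.789, -1.423, 0.015]
ft_force: [0.2, 0.9, 0.1]
width: 86.1
```

>>> send_rows --rows '[{"offset": [0,0,0],"twist": [0,0,-6]},{"offset": [0,0,0],"twist": [0,0,-6]},{"offset": [0,0,0],"twist": [0,0,-6]},{"offset": [0,0,0],"twist": [0,0,-6]},{"offset": [0,0,0],"twist": [0,0,-6]}]'

```text
t: 9.03
ee_pos: [655.3, -50.0, 278.2]
orientation: [-2.287, -2.124, 0.02]
ft_force: [0.9, 0.1, -0.4]
width: 87.4
```

>>> send_rows --rows '[{"offset": [0,0,0],"twist": [0,0,-6]},{"offset": [0,0,0],"twist": [0,0,-6]},{"offset": [0,0,0],"twist": [0,0,-6]},{"offset": [0,0,0],"twist": [0,0,-6]},{"offset": [0,0,0],"twist": [0,0,-6]}]'

```text
t: 9.45
ee_pos: [659.0, -46.4, 268.7]
orientation: [-1.614, -2.658, 0.017]
ft_force: [-0.3, -0.2, -0.7]
width: 87.5
```

```bash
python3 - <<'E'
from h import *
rel([642,-58,189],112.8);print(Ro.from_rotvec(ctrl.get_obs()["orientation"]).as_matrix().round(3))
im,X=wcloud();cv2.imwrite("pics/f.png",im);print(nets.spot_in("wrist","spacer"))
spacer(X,(642,-58),45)
E
```

```text
t 9.45 pos [659.  -46.4 268.7] x heading 117.5 F [-0.3 -0.2 -0.7] w 87.5 q [-0.09  0.64  1.61  0.01  0.92 -0.57]
offset [ -4.2 -18.3  80.1] twistz 4.662090738644395
[[-0.461  0.887 -0.033]
 [ 0.887  0.462  0.007]
 [ 0.022 -0.026 -0.999]]
[{'extent': [263.9, 176.4, 335.2, 273.9], 'conf': 0.65}]
5792 [606. -95.  15.] [676. -21.  51.] ((641.1344604492188, -58.55305099487305), (50.50783157348633, 61.47332000732422), 22.99776268005371)
top 4602 ((641.3231201171875, -58.44791793823242), (42.752769470214844, 61.3670654296875), 23.482030868530273) zmed [47.2 49.7 50.3]
```

>>> send_rows --rows '[{"offset": [-0.002,-0.009,0.002],"twist": [-1.5,-1.26,2.3]},{"offset": [-0.002,-0.008,0.002],"twist": [0,0,2.3]},{"offset": [0,0,0.002],"twist": [0,0,0]},{"offset": [0,0,0.002],"twist": [0,0,0]},{"offset": [0,0,0],"twist": [0,0,0]}]'

```text
t: 9.97
ee_pos: [647.2, -55.7, 256.0]
orientation: [-1.762, -2.599, 0.003]
ft_force: [-0.8, -0.3, 0.6]
width: 87.5
```

```bash
python3 - <<'E'
from h import *
rel([641.5,-58.3,189],113);print(Ro.from_rotvec(ctrl.get_obs()["orientation"]).as_matrix().round(3))
E
```

```text
t 9.97 pos [647.2 -55.7 256. ] x heading 111.8 F [-0.8 -0.3  0.6] w 87.5 q [-0.1   0.64  1.65 -0.    0.85 -0.48]
offset [-0.3 -6.1 67. ] twistz -1.2478202944944883
[[-0.371  0.929 -0.002]
 [ 0.929  0.371 -0.001]
 [ 0.    -0.002 -1.   ]]
```

>>> send_rows --rows '[{"offset": [0,-0.003,0.005],"twist": [0,0,-0.6]},{"offset": [0,-0.0025,0.01],"twist": [0,0,-0.6]},{"offset": [0,0,0.01],"twist": [0,0,0]},{"offset": [0,0,0.01],"twist": [0,0,0]},{"offset": [0,0,0],"twist": [0,0,0]}]'

```text
t: 10.38
ee_pos: [642.6, -57.1, 217.0]
orientation: [-1.731, -2.62, 0.002]
ft_force: [-0.2, -0.5, -0.5]
width: 87.7
```

```bash
python3 - <<'E'
from h import *
rel([641.5,-58.3,189],113);print(Ro.from_rotvec(ctrl.get_obs()["orientation"]).as_matrix().round(3))
im,X=wcloud();cv2.imwrite("pics/g.png",im);spacer(X,(642,-58),38)
E
```

```text
t 10.38 pos [642.6 -57.1 217. ] x heading 113.1 F [-0.2 -0.5 -0.5] w 87.7 q [-0.11  0.7   1.67 -0.    0.78 -0.51]
offset [-0.7 -1.5 28. ] twistz 0.1057484885537292
[[-0.392  0.92  -0.002]
 [ 0.92   0.392 -0.   ]
 [ 0.    -0.002 -1.   ]]
7903 [608. -91.  15.] [674. -21.  51.] ((640.0266723632812, -55.90337371826172), (50.6107292175293, 55.837615966796875), 22.49532127380371)
top 6142 ((638.8623046875, -53.376976013183594), (42.78868865966797, 50.227752685546875), 23.33135986328125) zmed [46.8 49.6 50.2]
```

View pics/g.png

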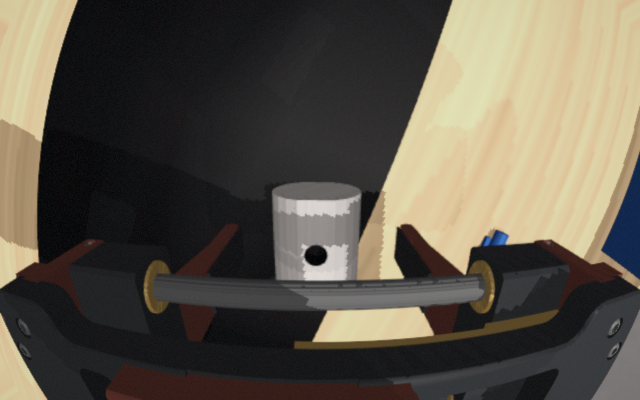

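The spacer at (316,235) sits centred between the open fingers, hole up at (316,255). I'll go down and close.

>>> send_rows --rows '[{"offset": [-0.0005,-0.0015,0.007],"twist": [0,0,0]},{"offset": [0,0,0.007],"twist": [0,0,0]},{"offset": [0,0,0.007],"twist": [0,0,0]},{"offset": [0,0,0.005],"twist": [0,0,0]},{"offset": [0,0,0],"twist": [0,0,0]}]'

```text
t: 10.85
ee_pos: [642.0, -58.3, 189.3]
orientation: [-1.732, -2.621, 0.001]
ft_force: [-0.5, -1.0, -0.7]
width: 87.5
```

```bash
python3 - <<'E'
from h import *
rel([641.5,-58.3,189],113)
E
```

```text
t 10.85 pos [642.  -58.3 189.3] x heading 113.1 F [-0.5 -1.  -0.7] w 87.5 q [-0.11  0.74  1.67 -0.    0.73 -0.51]
offset [ 0.2 -0.4  0.3] twistz 0.09359572240066427
```

>>> send_rows --rows '[{"offset": [0,0,0],"twist": [0,0,0]},{"offset": [0,0,0],"twist": [0,0,0]},{"offset": [0,0,0],"twist": [0,0,0]},{"offset": [0,0,0],"twist": [0,0,0]},{"offset": [0,0,0],"twist": [0,0,0]}]' --gripper 0.054

```text
t: 11.27
ee_pos: [642.3, -58.4, 189.5]
orientation: [1.732, 2.621, -0.001]
ft_force: [-0.6, 1.0, 0.0]
width: 57.3
```

>>> send_rows --rows '[{"offset": [0,0,0],"twist": [0,0,0]},{"offset": [0,0,0],"twist": [0,0,0]},{"offset": [0,0,0],"twist": [0,0,0]},{"offset": [0,0,0],"twist": [0,0,0]},{"offset": [0,0,0],"twist": [0,0,0]}]' --gripper 0.03

```text
t: 11.68
ee_pos: [642.2, -58.4, 189.8]
orientation: [1.731, 2.62, -0.0]
ft_force: [-0.0, -0.3, -1.1]
width: 49.5
```

```bash
python3 - <<'E'
from h import *
rel([641.5,-58.3,189],113)
im,X=wcloud();r=nets.spot_point("wrist","spacer_hole");print(r,proj([641.5,-58.3,48]))
s=X[(np.hypot(X[...,0]-641.5,X[...,1]+58.3)<28)&(X[...,2]>46)&(X[...,2]<54)];d=np.array([.92,.39]);t=(s[:,:2]-[641.5,-58.3])@d
k=abs(t)<8;print(len(s),"slope deg",np.degrees(np.polyfit(t[k],s[k,2],1)[0]))
E
```

```text
t 11.68 pos [642.2 -58.4 189.8] x heading 113.1 F [-0.  -0.3 -1.1] w 49.5 q [-0.11  0.74  1.67 -0.    0.73 -0.51]
offset [ 0.3 -0.6  0.8] twistz 0.08925922808518294
[{'position': [316.5, 278.4], 'conf': 0.58}, {'position': [172.1, 100.0], 'conf': 0.19}] [317.27402281 277.02653736]
4799 slope deg -0.2103204500360277
```

Gripped at 49.5 mm, with the flat level within 0.3°. Lifting 12 cm.

>>> send_rows --rows '[{"offset": [0,0,-0.004],"twist": [0,0,0]},{"offset": [0,0,-0.008],"twist": [0,0,0]},{"offset": [0,0,-0.008],"twist": [0,0,0]},{"offset": [0,0,-0.01],"twist": [0,0,0]},{"offset": [0,0,-0.01],"twist": [0,0,0]}]'

```text
t: 12.2
ee_pos: [640.8, -58.2, 230.4]
orientation: [-1.729, -2.617, 0.005]
ft_force: [1.2, 0.1, -2.6]
width: 49.8
```

>>> send_rows --rows '[{"offset": [0,0,-0.01],"twist": [0,0,0]},{"offset": [0,0,-0.01],"twist": [0,0,0]},{"offset": [0,0,-0.01],"twist": [0,0,0]},{"offset": [0,0,-0.01],"twist": [0,0,0]},{"offset": [0,0,-0.01],"twist": [0,0,0]}]'

```text
t: 12.62
ee_pos: [641.2, -58.1, 288.0]
orientation: [-1.731, -2.62, 0.002]
ft_force: [0.4, 0.2, -2.8]
width: 49.9
```

>>> send_rows --rows '[{"offset": [0,0,-0.01],"twist": [0,0,0]},{"offset": [0,0,-0.01],"twist": [0,0,0]},{"offset": [0,0,-0.006],"twist": [0,0,0]},{"offset": [0,0,0],"twist": [0,0,0]},{"offset": [0,0,0],"twist": [0,0,0]}]'

```text
t: 13.03
ee_pos: [641.9, -58.2, 320.8]
orientation: [1.73, 2.619, 0.001]
ft_force: [0.3, -0.1, -3.1]
width: 49.7
```

>>> send_rows --rows '[{"offset": [0,0,0],"twist": [0,0,0]},{"offset": [0,0,0],"twist": [0,0,0]},{"offset": [0,0,0],"twist": [0,0,0]},{"offset": [0,0,0],"twist": [0,0,0]},{"offset": [0,0,0],"twist": [0,0,0]}]'

```text
t: 13.45
ee_pos: [641.2, -58.1, 318.3]
orientation: [-1.731, -2.62, 0.002]
ft_force: [0.1, 0.2, -3.5]
width: 49.1
```

```bash
python3 - <<'E'
from h import *
rel([641.5,-58.3,309],113);o=ctrl.get_obs();z=o["ee_pos"][2]-163
im,X=wcloud();print(nets.spot_point("wrist","spacer_hole"),"z",z)
c=o["ee_pos"][:2];s=X[(np.hypot(X[...,0]-c[0],X[...,1]-c[1])<28)&(X[...,2]>z+15)&(X[...,2]<z+32)];d=np.array([.92,.39]);e=np.array([-.39,.92]);t=(s[:,:2]-c)@d;e=(s[:,:2]-c)@e
k=abs(t)<8;print(len(s),"slopes deg",np.degrees(np.polyfit(t[k],s[k,2],1)[0]),np.degrees(np.polyfit(e[k],s[k,2],1)[0]),np.median(s[k,2]))
b,dd=optics.get_image("scene");cv2.imwrite("pics/h.png",np.vstack([im[150:350,:],cv2.resize(b[80:300,200:480],(640,400))]))
for n,q in(("bracket",(455,-255)),("foot",(564,268)),("marker",(782,-67)),("offcut",(0,0))):
    r=nets.spot_in("scene",n)
    if r: e=r[0]["extent"];print(n,np.round(e),w("scene",dd,(e[0]+e[2])/2,(e[1]+e[3])/2).round())
E
```

```text
t 13.45 pos [641.2 -58.1 318.3] x heading 113.1 F [ 0.1  0.2 -3.5] w 49.1 q [-0.11  0.55  1.64 -0.    0.95 -0.51]
offset [-0.3  0.2  9.3] twistz 0.09252851753291225
[{'position': [319.3, 281.9], 'conf': 0.58}] z 155.32251262668632
5852 slopes deg -0.2022049913757192 0.11229643579964711 177.75143822390197
foot [416. 259. 429. 278.] [563. 269.  23.]
marker [258. 223. 288. 249.] [780. -69.   8.]
offcut [260. 140. 293. 171.] [ 609. -262.   41.]
```

View pics/h.png

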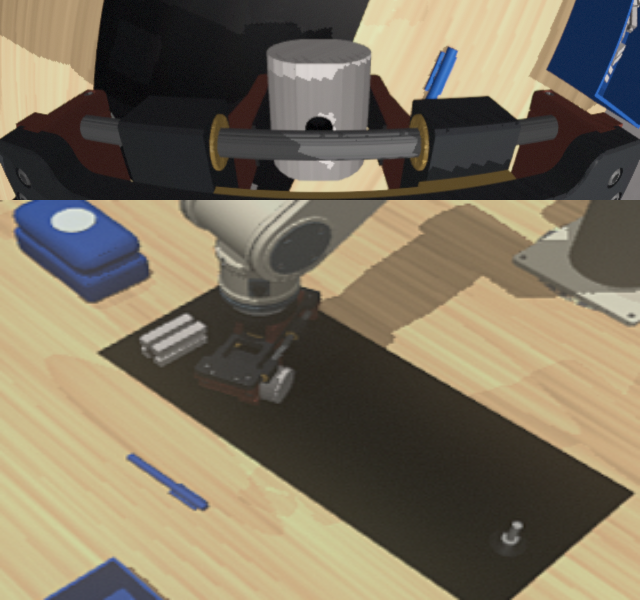

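The wrist view shows the spacer in the fingers, hole up at (319,125). The scene view shows it clear of the mat at (278,385), with the offcut, marker and foot in place. I'm handing in.

```bash
python3 -c "
from h import *
print(ctrl.close_job())"
```

```text
the job is handed in; nothing more can be done
None
```

I rolled the spacer hole-up along the mat, gripped it across its 50 mm width, lifted it and handed in still holding it. Handing in reported no verdict.

- **Rolling:** I pushed from the side facing the robot, where the hole was. The spacer rolled ahead of the fingers, rocked about the hole-up position, then settled on its broad flat with under 1° of tilt.
- **Final hold:** the finger opening was 49 mm. The spacer's centre was about 155 mm above the bench, a little over 12 cm above where it lay. The hole-side flat was level within about 0.3°. The wrist carried about 3.5 N, which fits the spacer hanging free.
- **Bystanders:** in the last scene image the foot and marker measured within about 3 mm of their start positions. The offcut looked unmoved in that picture, but I had no matching start measurement to compare. The arm hid the bracket from the scene camera and I did not check the screwdriver or goggle box by number. The tool moved near none of these three at low height.
- **Time:** about 14 s of the 45 s.

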